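# Stir the drying beads under the bench lamp

### The arm

A 6-joint arm with a two-finger parallel gripper is mounted at the origin on the work surface. World frame = base frame: x ahead of the robot, y to its left, z up, the work surface at z = 0. Lengths are in m, angles in rad, forces in N, time in s.
With the tool pointing down it reaches from about 0.375 to 0.9 m from the base axis. Payload 3.1 kg.
Tool frame: the origin (TCP) lies on the front face of the gripper's body, between the roots of the fingers; the fingertips stand 73 mm ahead of it and the grasp point (between the pads) lies 54 mm ahead of it (manip.tips_ahead is the distance from the TCP to the fingertips, in m); z points along the fingers, y is the line along which they close (so a half turn about z gives the same grasp; the last joint's range is limited). The gripper opens to 85 mm and grips with 20 to 120 N. Pads are 22 mm wide; open, the fingers measure 114 mm over their backs; the gripper's body (76 mm by 85 mm) begins 54 mm behind the grasp point. The pads swing forward as they close: fully open they stand 13 mm farther back than shut.
Start: joints at [0.979, 0.527, 1.433, -0, 1.181, -0.178], TCP at [0.251, 0.572, 0.304] pointing down, gripper open.
Joint ranges: [-3.08, 3.08], [-0.75, 2.2], [0.22, 2.44], [-1.43, 4.57], [0, 2.65], [-2.85, 2.85]. Speed limits (rad/s): [2.79, 2.79, 3.14, 3.14, 3.14, 3.14].

### API

Orientations are given as a unit quaternion [x, y, z, w].
In Python, from station import sense, eyes, workorder, manip gives the robot as it stands.
- The arm moves only by the shell command python3 -m inch 'ROWS' [OPENING] [FORCE]. ROWS is JSON, a list of rows, each an object of numbers: "dx", "dy", "dz": the shift along the tool's x, y, z in cm; "wx", "wy", "wz": the turn, a rotation vector about the tool's x, y, z in degrees. In form: [{"dx": .., "dy": .., "dz": .., "wx": .., "wy": .., "wz": ..}, ...]. A call has 1 to 10 rows; each row shifts and turns the commanded pose from where the row before left it, along the tool's axes as they then stand; what a row does not reach is not made up. A row lasts 1/8 s, in which the tool goes at most 62.5 mm and 10.7 degrees, less where a joint would pass 70% of its speed; a pose out of reach is approached as far as the arm can. A call with a gripper value outside its range is refused whole. OPENING is the opening, from 0 (shut) to 1 (fully open), set as the call begins (- or left out, the last holds). The fingers move at their own pace and stop on an object; FORCE is the grip in N (left out, the last holds). Time passes only in rows, so rows that do not move let the fingers close. It gives the time, the measured TCP pose, the force, the opening and the grip force at its end, in the units of the state.
- sense(): the state, without advancing time (a new reading comes with each control period).
- eyes.snapshot(name): name is "scene" or "side" or "wrist"; returns the picture (400x640x3 uint8, red, green, blue); there is no depth.
- eyes.camera_params(name): a dict with "fx", "fy", "cx", "cy" (pixels), "rvec" (rotation vector, rad) and "tvec" (3), from world to camera coordinates, as OpenCV has them. Camera axes: x right, y down, z forward; pixel columns grow to the right and rows downward; lengths in m; the calibration is good to about 2 mm. A picture is of the moment at which its call begins: read the wrist's pose just before it. camera_params takes no time and is no camera call; for the wrist camera it gives the pose at the moment of the call.
- workorder.sign_off(): hands the job in; it is judged then, once.
The state is a dict: "t": time; "q": joint angles; "qd": joint speeds; "tau": joint torques, N m; "tcp_pos": TCP position; "tool_rot": TCP orientation; "force": force on the tool from outside, world axes, zero at the start; "ft_torque": the same for the moment, N m; "finger_gap": opening from 0.0 (shut) to 1.0 (fully open); "gripper_force": force on a finger pad.
Only numpy, scipy, OpenCV 4.12 (cv2) and the standard library are available. Lean on these libraries where they do the work, as an engineer would, in place of code of your own. Each camera call takes 0.05 s, during which the arm holds its last target. There are 200 camera calls.

### The job

Take the stirring rod from its sloping cradle and stir the white beads drying in the steel dish under the low bench lamp: keep the rod's ball down among the beads, near the dish's floor, and take it round the dish in circles some 40 mm across for at least three full turns, until every bead has clearly shifted from its place. Then lay the rod back in the cradle as it was, ball resting on the stop, with all the beads still in the dish. Do not knock the lamp, and leave the loupe, tweezers, screwdriver and watch where they lie.

Things in the scene. Friction and masses are not known exactly. Their poses are not given: they have to be found in the camera images.
- rod: straight round stirring rod, 200 mm long, about 110 g. Origin at the outer end of its steel ball; z runs along the rod from ball to handle. Ball 18 mm across (z 0 to 18 mm), steel shaft 10 mm across (to 116 mm), dark wooden handle 16 mm across (116 to 200 mm). It starts lying in the cradle, leaning 40 degrees from vertical, handle up.
- rod_ball (a point): centre of the rod's steel ball, 9 mm along the rod's z axis from its origin.
- cradle: the rod's stand, fixed: dark steel base 150 x 70 x 10 mm with an open V trough leaning 40 degrees from vertical. Origin on the bench under the base's centre, z up; x runs from the high end to the stop. The trough rises towards -x (to the robot's right): the lying rod's z axis is (-0.643, 0, 0.766) in the cradle's frame. Turned by up to 20 degrees.
- cradle_seat (a point): centre of the rod's ball when the rod lies in the cradle: (44, 0, 42) mm in the cradle's frame. The ball rests on a flat 36 mm square stop across the trough's foot. The trough lies under the shaft only, 30 to 105 mm along the rod, and is open on its upper side, cradle direction (0.766, 0, 0.643): the rod is lifted out and laid in that way; let go just above the stop, it slides down.
- dish: round open steel dish, fixed, with flaring walls 3 mm thick: 38 mm high, outer radius 50 mm at the foot and 67 mm at the rim; flat inner floor 5 mm above the bench, radius about 47 mm. A circle of some 20 mm radius leaves room for beads between ball and wall. Origin on the bench under its centre, z up; its x points to the robot's left (world +y), turned by up to 15 degrees, its y to the robot.
- lamp: low bench lamp, fixed, in the dish's frame. Its flat black head hangs over the dish: x -60 to +5, y -110 to +110, z 165 to 187 mm, so the dish cannot be reached from straight above: lean rod and gripper over to the dish's -x side (the robot's right) by about 40 degrees. A thin arm joins it to a 14 mm post at x 85, y -95 mm, 205 mm high, on a foot of 32 mm radius.
- bead0: one of eight equal white ceramic beads in the dish, a cylinder 16 mm across and 14 mm high, 10 g; standing on the dish's floor at the start. Origin at its centre.
- bead1: one of eight equal white ceramic beads in the dish, a cylinder 16 mm across and 14 mm high, 10 g; standing on the dish's floor at the start. Origin at its centre.
- bead2: one of eight equal white ceramic beads in the dish, a cylinder 16 mm across and 14 mm high, 10 g; standing on the dish's floor at the start. Origin at its centre.
- bead3: one of eight equal white ceramic beads in the dish, a cylinder 16 mm across and 14 mm high, 10 g; standing on the dish's floor at the start. Origin at its centre.
- bead4: one of eight equal white ceramic beads in the dish, a cylinder 16 mm across and 14 mm high, 10 g; standing on the dish's floor at the start. Origin at its centre.
- bead5: one of eight equal white ceramic beads in the dish, a cylinder 16 mm across and 14 mm high, 10 g; standing on the dish's floor at the start. Origin at its centre.
- bead6: one of eight equal white ceramic beads in the dish, a cylinder 16 mm across and 14 mm high, 10 g; standing on the dish's floor at the start. Origin at its centre.
- bead7: one of eight equal white ceramic beads in the dish, a cylinder 16 mm across and 14 mm high, 10 g; standing on the dish's floor at the start. Origin at its centre.
- loupe: bystander: black eye loupe, a cup 34 mm across and 34 mm high, standing on the bench; origin under its centre.
- tweezers: bystander: flat steel tweezers, 122 mm long and 6 mm high, lying along their x; origin under their middle.
- screwdriver: bystander: small screwdriver with a red handle, 120 mm long, lying along its x on the bench beyond the dish; origin under its middle.
- watch: bystander: wrist watch with a brown strap laid flat, 190 mm long along its x, 10 mm high; origin under the watch's case.
- rod_end (a point): centre of the rod's handle end, 200 mm along the rod's z axis from its origin.
Not all that is in view belongs to the job. Of the things that look like the rod, the larger one is meant. What is shaped like the cradle but yellow is not meant.

How it is judged:
On the way, in this order (a step that is already met when the one before it is completed fails the run):
1. the rod's ball, down among the beads, passes through the left (+x) part of the dish (z of rod_ball in the frame of dish below 0.024 m and horizontal distance between rod_ball and dish below 0.055 m and x of rod_ball in the frame of dish above 0.011 m), for 0.04 s.
2. the rod's ball, down among the beads, passes through the right (-x) part of the dish (z of rod_ball in the frame of dish below 0.024 m and horizontal distance between rod_ball and dish below 0.055 m and x of rod_ball in the frame of dish below -0.011 m), for 0.04 s.
3. the rod's ball, down among the beads, passes through the near (+y) part of the dish (z of rod_ball in the frame of dish below 0.024 m and horizontal distance between rod_ball and dish below 0.055 m and y of rod_ball in the frame of dish above 0.011 m and x of rod_ball in the frame of dish between -0.009 and 0.009 m), for 0.04 s.
4. the rod's ball, down among the beads, passes through the far (-y) part of the dish (z of rod_ball in the frame of dish below 0.024 m and horizontal distance between rod_ball and dish below 0.055 m and y of rod_ball in the frame of dish below -0.011 m and x of rod_ball in the frame of dish between -0.009 and 0.009 m), for 0.04 s.
At the end, for the whole second after the job is handed in: Rod at rest in the cradle: ball centre within 12 mm of its seat, leaning 34 to 46 degrees, handle end within 25 mm of the cradle's middle plane, on its high side. All eight beads in the dish (within 55 mm of its axis, below 40 mm), each at least 3 mm from its start (distance between rod_ball and cradle_seat below 0.012 m and linear speed of rod below 0.03 m/s and angle between rod's own z axis and vertical between 0.6 and 0.8 rad and y of rod_end in the frame of cradle between -0.025 and 0.025 m and x of rod_end in the frame of cradle below -0.04 m and horizontal distance between each of bead0, bead1, bead2, bead3, bead4, bead5, bead6, bead7 and dish below 0.055 m and height (world z) of each of bead0, bead1, bead2, bead3, bead4, bead5, bead6, bead7 below 0.04 m and distance of each of bead0, bead1, bead2, bead3, bead4, bead5, bead6, bead7 from where it was at the start of the episode above 0.003 m); the robot touches nothing.
It fails at once if the lamp is knocked (over 2 N) (contact force between lamp and anything else above 2 N).
It fails at once if the loupe is moved by more than 20 mm (distance of loupe from where it was at the start of the episode above 0.02 m).
It fails at once if the tweezers is moved by more than 20 mm (distance of tweezers from where it was at the start of the episode above 0.02 m).
It fails at once if the screwdriver is moved by more than 20 mm (distance of screwdriver from where it was at the start of the episode above 0.02 m).
It fails at once if the watch is moved by more than 20 mm (distance of watch from where it was at the start of the episode above 0.02 m).
It also fails if it takes over 72 s, if anything falls off the work surface, if the arm or the gripper's body presses on something with over 40 N, if the wrist force passes 120 N, or if a joint passes its speed limit or range.

## Working session

There is one attempt and no reset: what is moved stays moved. The work goes in short steps, Python scripts to look and compute and a shell command to move; the robot and the scene stay as the last step left them, time stands still between calls to the robot, and variables do not carry over. Pictures are saved under pics/ and viewed, at most 13 in all, crops included, and the job is handed in when it is done.

```bash
mkdir -p pics; ls; cat > h.py <<'E'
import numpy as np, cv2
from scipy.spatial.transform import Rotation as R
from station import sense, eyes, workorder, manip
def cam(n):
    p=eyes.camera_params(n); K=np.array([[p['fx'],0,p['cx']],[0,p['fy'],p['cy']],[0,0,1.]])
    return K,R.from_rotvec(np.ravel(p['rvec'])).as_matrix(),np.ravel(p['tvec'])
def ray(c,uv):
    K,r,t=c; d=r.T@np.linalg.solve(K,[uv[0],uv[1],1]); return -r.T@t,d/np.linalg.norm(d)
def plane(c,uv,z):
    o,d=ray(c,uv); return o+d*(z-o[2])/d[2]
def tri(c1,u1,c2,u2):
    (a,d),(b,e)=ray(c1,u1),ray(c2,u2)
    s=np.linalg.lstsq(np.c_[d,-e],b-a,rcond=None)[0]; p,q=a+s[0]*d,b+s[1]*e
    return (p+q)/2,np.linalg.norm(p-q)
def proj(c,P):
    K,r,t=c; x=K@(r@np.asarray(P)+t); return x[:2]/x[2]
E
python3 - <<'E'
from h import *
for n in ('scene','side'):
    im=eyes.snapshot(n); cv2.imwrite(f'pics/{n}0.png',im[...,::-1]); c=cam(n); print(n,-c[1].T@c[2],c[1][2],c[0][0,0])
print(sense())
E
```

```text
pics
scene [1.06366119 0.4128899  0.8688517 ] [-0.54790707 -0.47406006 -0.68924952] 371.7500128169809
side [-0.19276434 -0.89527116  0.97801708] [ 0.49631767  0.59135145 -0.6355881 ] 446.5300093564221
{'t': 0.1, 'q': array([ 9.78505536e-01,  5.28376053e-01,  1.43379374e+00, -1.93550134e-05,
        1.18139843e+00, -1.78472791e-01]), 'qd': array([ 0.00084283, -0.0023284 , -0.00278286,  0.00026205,  0.00126784,
        0.00051828]), 'tau': array([-4.04091961e-04, -4.43305635e+01, -1.78586984e+01, -2.42279129e-04,
        3.83719685e-03,  1.63992996e-05]), 'tcp_pos': array([0.25098796, 0.57183016, 0.30302336]), 'tool_rot': array([ 2.05432111e-01,  9.78670870e-01, -9.18701559e-04, -3.63028774e-04]), 'force': array([ 1.05345819, -0.72837286,  0.78172972]), 'ft_torque': array([ 0.03687861, -0.00794754, -0.00851287]), 'gripper_force': 0.0, 'finger_gap': 0.9968044712111024}
```

View pics/scene0.png

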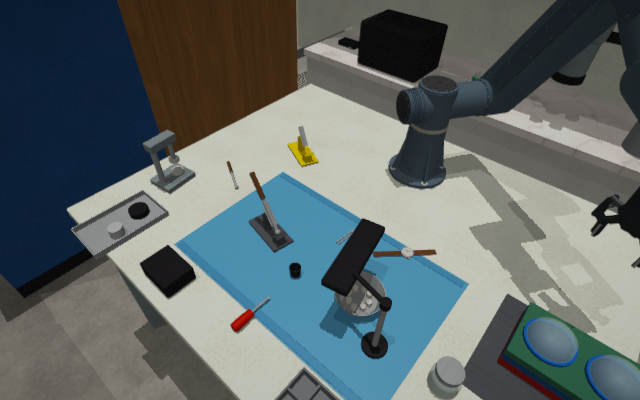

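View pics/side0.png

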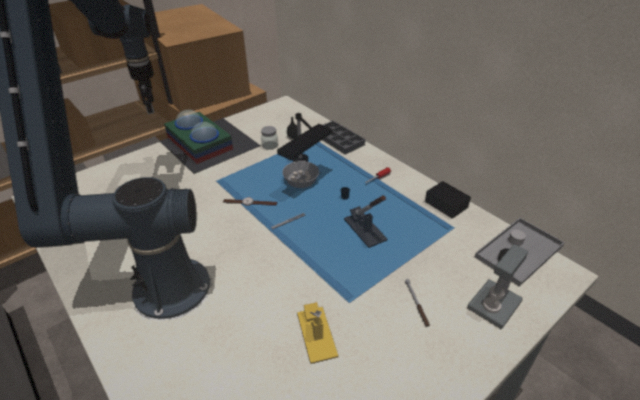

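The scene view shows the rod in the dark cradle (handle end about (253,174), ball about (280,238)). The dish with beads is at about (360,298), under the lamp head. The side view shows the cradle at (366,225) and the dish at (301,175).

```bash
python3 - <<'E'
from h import *
T=[]
for n,x,y in (('scene',235,168),('scene',315,245),('side',335,185),('side',260,130)):
    im=cv2.imread(f'pics/{n}0.png')[y:y+75 if n=='side' else y+90, x:x+100 if n=='side' else x+120]
    T.append(cv2.resize(im,(400,300),interpolation=cv2.INTER_CUBIC))
cv2.imwrite('pics/crop0.png',np.vstack([np.hstack(T[:2]),np.hstack(T[2:])]))
E
```

```text
(no output)
```

View pics/crop0.png

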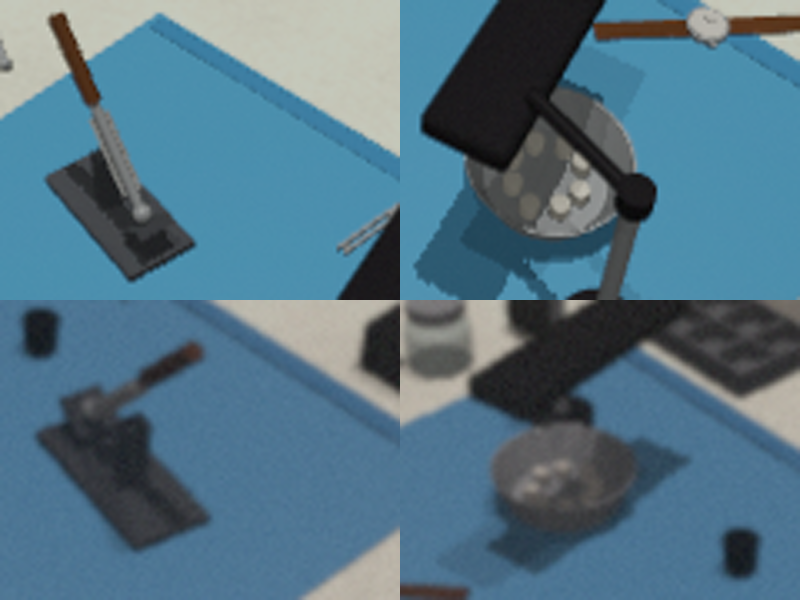

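The crops show the rod's ends: scene ball at crop (142,212) and handle end at (57,16); side ball at (93,405) and handle end at (197,351). The dish rim and the lamp head corners are clear, and I'll triangulate from these.

```bash
python3 - <<'E'
from h import *
from scipy.optimize import least_squares
np.set_printoptions(precision=4,suppress=True)
S,D=cam('scene'),cam('side')
s1=lambda x,y:(235+x*.3-.35,168+y*.3-.35); s2=lambda x,y:(315+(x-400)*.3-.35,245+y*.3-.35)
d1=lambda x,y:(335+x*.25-.4,185+(y-300)*.25-.4); d2=lambda x,y:(260+(x-400)*.25-.4,130+(y-300)*.25-.4)
e,r1=tri(S,s1(57,16),D,d1(197,351)); b,r2=tri(S,s1(142,212),D,d1(93,405)); a=(e-b)
print('end',e,r1,'ball',b,r2,np.linalg.norm(a),a/np.linalg.norm(a))
print('base scene',*[plane(S,s1(*p),.008)for p in((45,180),(132,278),(195,242))])
print('base side',*[plane(D,d1(*p),.008)for p in((38,435),(135,550),(210,518))])
for c,f,pts in((S,s2,[(637,165),(630,200),(610,223),(555,240),(500,222),(468,185),(465,165),(620,130),(592,100)]),(D,d2,[(490,470),(637,465),(565,423),(520,434),(612,434)])):
    P=np.array([plane(c,f(*p),.038)[:2] for p in pts])
    o=least_squares(lambda x:np.hypot(*(P-x).T)-.067,P.mean(0)); print('dish',o.x,o.fun)
# lamp head top z .187 / bottom .165 corners
H=[plane(S,s2(*p),.187) for p in((423,118),(502,158))]; print('lamp headend top',H)
print('side corner top',plane(D,d2(471,385),.187),plane(D,d2(548,397),.187))
print('scene post', plane(S,(375,346),0.01),tri(S,(386,304),D,(303,158)))
E
```

```text
end [ 0.5595 -0.2572  0.1872] 0.0029442731157904327 ball [ 0.5837 -0.1374  0.045 ] 0.0003335012823843712 0.1874562358759536 [-0.1289 -0.6387  0.7585]
base scene [ 0.5954 -0.2586  0.008 ] [ 0.622 -0.114  0.008] [ 0.5555 -0.1013  0.008 ]
base side [ 0.5545 -0.1054  0.008 ] [ 0.5227 -0.25    0.008 ] [ 0.5911 -0.2628  0.008 ]
dish [0.5854 0.1628] [ 0.0003 -0.     -0.0004  0.0001 -0.0001  0.0002 -0.0019 -0.0026  0.0009]
dish [0.583  0.1609] [-0.001  -0.0009  0.0015 -0.001  -0.001 ]
lamp headend top [array([0.7008, 0.1282, 0.187 ]), array([0.69  , 0.1847, 0.187 ])]
side corner top [0.4718 0.1302 0.187 ] [0.5084 0.0761 0.187 ]
scene post [0.6619 0.2682 0.01  ] (array([0.6059, 0.219 , 0.0638]), np.float64(0.057105515440900645))
```

```bash
cat >> h.py <<'E'
np.set_printoptions(precision=3,suppress=True)
def tool(az_xy,lean=40):  # tool z = minus rod axis; az_xy = horizontal dir opposite to lean ("to the stop"); y horizontal
    u=np.array([*az_xy,0.])/np.hypot(*az_xy); s,c=np.sin(np.radians(lean)),np.cos(np.radians(lean))
    z=u*s-np.array([0,0,c]); y=np.cross([0,0,1],u)*-1; return np.c_[np.cross(y,z),y,z]
def go(p,M=None):
    s=sense(); r=R.from_quat(s['tool_rot']).as_matrix(); d=np.asarray(p)-s['tcp_pos']
    print('t %.2f tcp'%s['t'],s['tcp_pos'],'q',s['q'],'F',s['force'],'gap %.3f'%s['finger_gap'])
    print('shift cm (now axes)',r.T@d*100)
    if M is not None:
        print('turn deg',np.degrees(R.from_matrix(r.T@M).as_rotvec()),'shift after turn',M.T@d*100)
CX=np.array([.198,.980]); BALL=np.array([.583,-.138,.043]); TC=tool(CX); AX=-TC[:,2]
DC=np.array([.5845,.162]); DX=np.array([-.185,.983]); TD=tool(DX)
E
python3 - <<'E'
from h import *
s=sense(); c=cam('wrist'); r=R.from_quat(s['tool_rot']).as_matrix()
print('wristcam in tool',r.T@(-c[1].T@c[2]-s['tcp_pos']),r.T@c[1][2]); print(r)
print(TC); go([.55,-.34,.40],TC)
E
```

```text
wristcam in tool [ 0.081  0.001 -0.07 ] [-0.317  0.     0.948]
[[-0.916  0.402 -0.001]
 [ 0.402  0.916 -0.002]
 [ 0.    -0.002 -1.   ]]
[[ 0.152  0.98   0.127]
 [ 0.751 -0.198  0.63 ]
 [ 0.643 -0.    -0.766]]
t 0.10 tcp [0.251 0.572 0.303] q [ 0.979  0.528  1.434 -0.     1.181 -0.178] F [ 1.053 -0.728  0.782] gap 0.997
shift cm (now axes) [-64.039 -71.482  -9.58 ]
turn deg [-27.157  33.639  74.296] shift after turn [-57.697  47.367 -61.073]
```

```bash
python3 -m inch '[{"dz":-5},{"dz":-5},{"dx":-4,"dy":-4.47},{"dx":-4,"dy":-4.47},{"dx":-4,"dy":-4.47},{"dx":-4,"dy":-4.47},{"dx":-4,"dy":-4.47},{"dx":-4,"dy":-4.47},{"dx":-4,"dy":-4.47},{"dx":-4,"dy":-4.47}]' 1
python3 -m inch '[{"dx":-4,"dy":-4.47},{"dx":-4,"dy":-4.47},{"dx":-4,"dy":-4.47},{"dx":-4,"dy":-4.47},{"dx":-4,"dy":-4.47},{"dx":-4,"dy":-4.47},{"dx":-4,"dy":-4.47},{"dx":-4,"dy":-4.47}]'
python3 -m inch '[{"wx":-3,"wy":3.74,"wz":8.25},{"wx":-3,"wy":3.74,"wz":8.25},{"wx":-3,"wy":3.74,"wz":8.25},{"wx":-3,"wy":3.74,"wz":8.25},{"wx":-3,"wy":3.74,"wz":8.25},{"wx":-3,"wy":3.74,"wz":8.25},{"wx":-3,"wy":3.74,"wz":8.25},{"wx":-3,"wy":3.74,"wz":8.25},{"wx":-3,"wy":3.74,"wz":8.25}]'
python3 - <<'E'
from h import *
cv2.imwrite('pics/wrist1.png',eyes.snapshot('wrist')[...,::-1])
go(BALL+.305*AX,TC)
c=cam('wrist'); print(proj(c,BALL),proj(c,BALL+.191*AX))
E
```

```text
t 0.15 tcp [0.251 0.572 0.303] q [ 0.979  0.528  1.434  0.     1.181 -0.179] F [ 0.734 -0.39  -0.022] gap 1.003
shift cm (now axes) [-63.109 -70.805   2.749]
turn deg [-27.145  33.629  74.304] shift after turn [-64.99   46.598 -51.074]
[-26.077 562.936] [-250.33   746.248]invalid input at $[0]: expected keys dx, dy, dz, wx, wy, wz
invalid input at $[0]: expected keys dx, dy, dz, wx, wy, wz
invalid input at $[0]: expected keys dx, dy, dz, wx, wy, wz
```

View pics/wrist1.png

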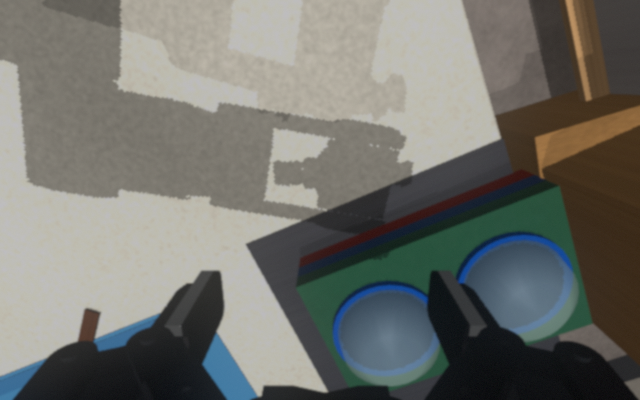

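The wrist picture shows the start view only: the fingers, a green box and bare bench. The arm didn't move, because every row needs all six keys.

```bash
python3 -m inch '[{"dx":0,"dy":0,"dz":-5,"wx":0,"wy":0,"wz":0},{"dx":0,"dy":0,"dz":-5,"wx":0,"wy":0,"wz":0},{"dx":-4,"dy":-4.47,"dz":0,"wx":0,"wy":0,"wz":0},{"dx":-4,"dy":-4.47,"dz":0,"wx":0,"wy":0,"wz":0},{"dx":-4,"dy":-4.47,"dz":0,"wx":0,"wy":0,"wz":0},{"dx":-4,"dy":-4.47,"dz":0,"wx":0,"wy":0,"wz":0},{"dx":-4,"dy":-4.47,"dz":0,"wx":0,"wy":0,"wz":0},{"dx":-4,"dy":-4.47,"dz":0,"wx":0,"wy":0,"wz":0},{"dx":-4,"dy":-4.47,"dz":0,"wx":0,"wy":0,"wz":0},{"dx":-4,"dy":-4.47,"dz":0,"wx":0,"wy":0,"wz":0}]' 1 &&
python3 -m inch '[{"dx":-4,"dy":-4.47,"dz":0,"wx":0,"wy":0,"wz":0},{"dx":-4,"dy":-4.47,"dz":0,"wx":0,"wy":0,"wz":0},{"dx":-4,"dy":-4.47,"dz":0,"wx":0,"wy":0,"wz":0},{"dx":-4,"dy":-4.47,"dz":0,"wx":0,"wy":0,"wz":0},{"dx":-4,"dy":-4.47,"dz":0,"wx":0,"wy":0,"wz":0},{"dx":-4,"dy":-4.47,"dz":0,"wx":0,"wy":0,"wz":0},{"dx":-4,"dy":-4.47,"dz":0,"wx":0,"wy":0,"wz":0},{"dx":-4,"dy":-4.47,"dz":0,"wx":0,"wy":0,"wz":0}]' &&
python3 -m inch '[{"dx":0,"dy":0,"dz":0,"wx":-3,"wy":3.74,"wz":8.25},{"dx":0,"dy":0,"dz":0,"wx":-3,"wy":3.74,"wz":8.25},{"dx":0,"dy":0,"dz":0,"wx":-3,"wy":3.74,"wz":8.25},{"dx":0,"dy":0,"dz":0,"wx":-3,"wy":3.74,"wz":8.25},{"dx":0,"dy":0,"dz":0,"wx":-3,"wy":3.74,"wz":8.25},{"dx":0,"dy":0,"dz":0,"wx":-3,"wy":3.74,"wz":8.25},{"dx":0,"dy":0,"dz":0,"wx":-3,"wy":3.74,"wz":8.25},{"dx":0,"dy":0,"dz":0,"wx":-3,"wy":3.74,"wz":8.25},{"dx":0,"dy":0,"dz":0,"wx":-3,"wy":3.74,"wz":8.25},{"dx":0,"dy":0,"dz":0,"wx":0,"wy":0,"wz":0}]' &&
python3 - <<'E'
from h import *
cv2.imwrite('pics/wrist2.png',eyes.snapshot('wrist')[...,::-1])
go(BALL+.305*AX,TC)
c=cam('wrist'); print(proj(c,BALL),proj(c,BALL+.191*AX))
E
```

```text
t: 1.4
tcp_pos: [0.4006, 0.1143, 0.4039]
tool_rot: [0.205, 0.979, 0.0, 0.0]
force: [1.3, 0.4, 0.1]
finger_gap: 1.001
gripper_force: 0.0
t: 2.4
tcp_pos: [0.5499, -0.3418, 0.4034]
tool_rot: [0.206, 0.979, 0.0, -0.0]
force: [0.4, 0.3, -0.6]
finger_gap: 1.003
gripper_force: 0.0
t: 3.65
tcp_pos: [0.5489, -0.3405, 0.4028]
tool_rot: [0.727, 0.595, 0.264, -0.218]
force: [0.4, -0.5, -0.5]
finger_gap: 0.998
gripper_force: 0.0
t 3.70 tcp [ 0.549 -0.34   0.403] q [-0.903  0.608  1.142  0.533  1.85  -0.678] F [ 0.262 -0.144 -0.521] gap 1.000
shift cm (now axes) [-7.462 -0.689 10.271]
turn deg [-0.158 -0.017  0.105] shift after turn [-7.46  -0.703 10.272]
[320.124 199.823] [316.737 266.189]
```

View pics/wrist2.png

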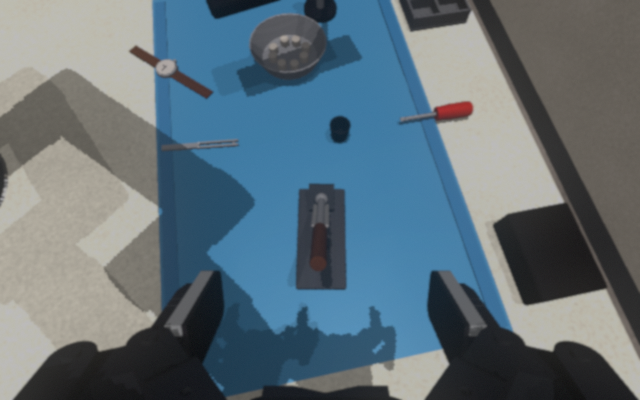

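The wrist picture shows the ball at (321,199) and the handle end at (318,265), within 1–2 px of prediction. I'll go ahead with the grasp.

```bash
python3 -m inch '[{"dx":-2.5,"dy":-0.23,"dz":3.4,"wx":0,"wy":0,"wz":0},{"dx":-2.5,"dy":-0.23,"dz":3.4,"wx":0,"wy":0,"wz":0},{"dx":-2.46,"dy":-0.24,"dz":3.4,"wx":0,"wy":0,"wz":0},{"dx":0,"dy":0,"dz":3,"wx":0,"wy":0,"wz":0},{"dx":0,"dy":0,"dz":3,"wx":0,"wy":0,"wz":0},{"dx":0,"dy":0,"dz":3,"wx":0,"wy":0,"wz":0},{"dx":0,"dy":0,"dz":0,"wx":0,"wy":0,"wz":0}]' 1 && python3 - <<'E'
from h import *
cv2.imwrite('pics/wrist3.png',eyes.snapshot('wrist')[...,::-1])
go(BALL+.215*AX,TC)
c=cam('wrist'); print(proj(c,BALL),proj(c,BALL+.191*AX))
E
```

```text
t: 4.58
tcp_pos: [0.5555, -0.2712, 0.2077]
tool_rot: [0.725, 0.597, 0.264, -0.219]
force: [1.0, 0.1, -0.5]
finger_gap: 0.999
gripper_force: 0.0
t 4.62 tcp [ 0.556 -0.273  0.209] q [-0.831  0.764  1.418  0.548  1.444 -0.844] F [-0.325  0.017 -0.093] gap 0.998
shift cm (now axes) [-0.132 -0.024  0.038]
turn deg [-0.217 -0.029  0.175] shift after turn [-0.132 -0.024  0.038]
[324.579 188.252] [321.549 354.402]
```

View pics/wrist3.png

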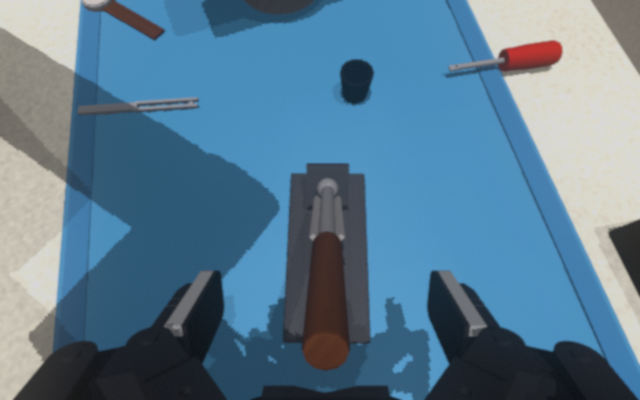

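The wrist picture shows the ball at (328,188) and the handle end at (327,351). That puts the rod about 2 mm to tool +y, so I'll nudge over and close.

```bash
python3 -m inch '[{"dx":-0.1,"dy":0.18,"dz":0,"wx":0,"wy":0,"wz":0},{"dx":0,"dy":0,"dz":0,"wx":0,"wy":0,"wz":0}]' 1 && python3 -m inch '[{"dx":0,"dy":0,"dz":0,"wx":0,"wy":0,"wz":0},{"dx":0,"dy":0,"dz":0,"wx":0,"wy":0,"wz":0},{"dx":0,"dy":0,"dz":0,"wx":0,"wy":0,"wz":0},{"dx":0,"dy":0,"dz":0,"wx":0,"wy":0,"wz":0},{"dx":0,"dy":0,"dz":0,"wx":0,"wy":0,"wz":0},{"dx":0,"dy":0,"dz":0,"wx":0,"wy":0,"wz":0}]' 0 80 && python3 - <<'E'
from h import *
BALL[0]+=.002
go(BALL+.215*AX,TC); s=sense(); r=R.from_quat(s['tool_rot']).as_matrix()
print('ball in tool',r.T@(BALL-s['tcp_pos'])); print(s['gripper_force'],s['ft_torque'])
E
```

```text
t: 4.88
tcp_pos: [0.5578, -0.2759, 0.2093]
tool_rot: [0.727, 0.596, 0.265, -0.216]
force: [0.7, 0.4, 0.4]
finger_gap: 0.999
gripper_force: 0.0
t: 5.62
tcp_pos: [0.5565, -0.2743, 0.2085]
tool_rot: [0.727, 0.596, 0.264, -0.218]
force: [-4.5, -0.7, 4.3]
finger_gap: 0.165
gripper_force: 77.9
t 5.62 tcp [ 0.557 -0.274  0.209] q [-0.832  0.766  1.414  0.548  1.447 -0.842] F [-4.537 -0.727  4.32 ] gap 0.165
shift cm (now axes) [0.029 0.09  0.133]
turn deg [-0.215 -0.073  0.024] shift after turn [0.029 0.09  0.133]
ball in tool [0.    0.002 0.216]
77.881600856781 [-0.     0.693  0.526]
```

```bash
python3 -m inch '[{"dx":1,"dy":0,"dz":0,"wx":0,"wy":0,"wz":0},{"dx":3,"dy":0,"dz":0,"wx":0,"wy":0,"wz":0},{"dx":4,"dy":0,"dz":0,"wx":0,"wy":0,"wz":0},{"dx":2,"dy":0,"dz":0,"wx":0,"wy":0,"wz":0},{"dx":0,"dy":0,"dz":0,"wx":0,"wy":0,"wz":0},{"dx":0,"dy":0,"dz":0,"wx":0,"wy":0,"wz":0}]' 0 80 && python3 - <<'E'
from h import *
s=sense(); r=R.from_quat(s['tool_rot']).as_matrix(); b=s['tcp_pos']+r@[0,.002,.216]
print('exp ball',b,'t',s['t'],s['force'])
ims={n:eyes.snapshot(n)[...,::-1] for n in('scene','side','wrist')}; T=[]
for n,w in(('scene',50),('side',40),('wrist',130)):
    u=proj(cam(n),b); print(n,u); x,y=(max(0,int(v)-k) for v,k in zip(u,(w,w*3//4)))
    if n=='wrist': x,y=230,20
    print('corner',x,y); T.append(cv2.resize(ims[n][y:y+w*3//2,x:x+2*w],(400,300),interpolation=cv2.INTER_CUBIC))
x,y=190,0; 
T.append(cv2.resize(ims['wrist'][0:120,190:350],(400,300),interpolation=cv2.INTER_CUBIC))
cv2.imwrite('pics/lift.png',np.vstack([np.hstack(T[:2]),np.hstack(T[2:])]))
dz=.018; t=np.array([*DC,dz]); A=-TD[:,2]; print('TD target'); go(t+.336*A,TD)
E
```

```text
t: 6.38
tcp_pos: [0.5723, -0.1998, 0.272]
tool_rot: [0.727, 0.595, 0.264, -0.217]
force: [0.0, -0.6, -1.2]
finger_gap: 0.167
gripper_force: 77.9
exp ball [ 0.601 -0.064  0.106] t 6.375 [ 0.049 -0.558 -1.246]
scene [290.535 233.529]
corner 240 196
side [347.022 182.748]
corner 307 152
wrist [326.358 185.883]
corner 230 20
TD target
t 6.53 tcp [ 0.572 -0.2    0.272] q [-0.735  0.649  1.462  0.589  1.46  -0.733] F [1.151 0.108 0.248] gap 0.167
shift cm (now axes) [12.294  2.162  9.839]
turn deg [ 14.092  -0.071 -16.963] shift after turn [10.795  7.915  8.57 ]
```

View pics/lift.png

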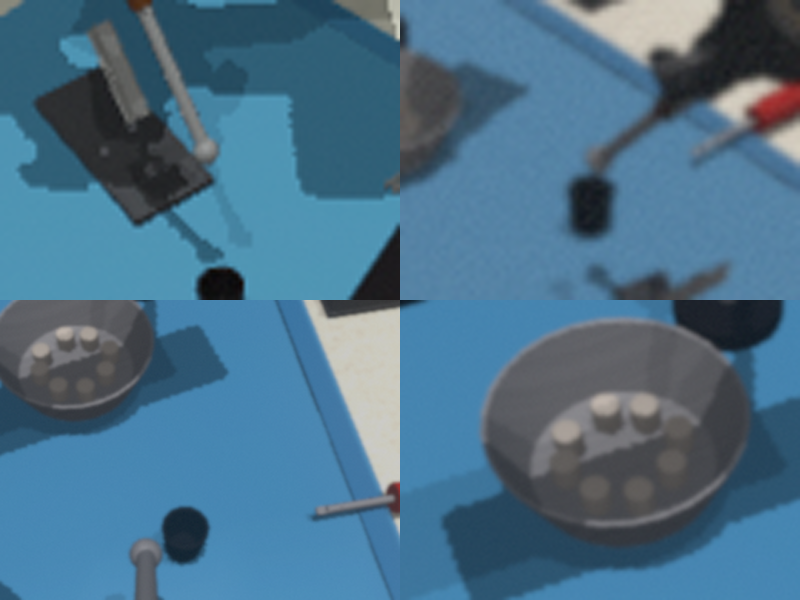

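The lift picture shows the ball where expected in both views: scene (291,233) and side (347,184). The eight beads form a ring with a free middle, so I'll refine the dish centre from this wrist view.

```bash
python3 - <<'E'
from h import *
from scipy.optimize import least_squares
c=cam('wrist'); f=lambda x,y:(190+(x-400)*.4-.3,(y-300)*.4-.3)
P=np.array([plane(c,f(*p),.038)[:2] for p in((483,425),(749,420),(618,320),(550,338),(700,345),(510,500),(725,495))])
o=least_squares(lambda x:np.hypot(*(P-x).T)-.067,DC); print(o.x,o.fun)
for p in((567,428),(606,400),(645,403),(680,424),(671,460),(638,486),(595,486),(563,456)): 
    b=plane(c,f(*p),.018)[:2]-o.x; print(b,np.hypot(*b))
E
python3 -m inch '[{"dx":0,"dy":0,"dz":0,"wx":4.7,"wy":0,"wz":-5.65},{"dx":0,"dy":0,"dz":0,"wx":4.7,"wy":0,"wz":-5.65},{"dx":0,"dy":0,"dz":0,"wx":4.7,"wy":0,"wz":-5.65},{"dx":2.7,"dy":2,"dz":0,"wx":0,"wy":0,"wz":0},{"dx":2.7,"dy":2,"dz":0,"wx":0,"wy":0,"wz":0},{"dx":2.7,"dy":2,"dz":0,"wx":0,"wy":0,"wz":0},{"dx":2.7,"dy":2,"dz":0,"wx":0,"wy":0,"wz":0},{"dx":0,"dy":0,"dz":4,"wx":0,"wy":0,"wz":0},{"dx":0,"dy":0,"dz":4,"wx":0,"wy":0,"wz":0},{"dx":0,"dy":0,"dz":0,"wx":0,"wy":0,"wz":0}]' 0 80
python3 - <<'E'
from h import *
im=eyes.snapshot('wrist'); cv2.imwrite('pics/dish.png',im[...,::-1])
go(np.array([*DC,.06])+.216*-TD[:,2],TD); s=sense(); r=R.from_quat(s['tool_rot']).as_matrix(); c=cam('wrist')
b=s['tcp_pos']+r@[0,.002,.216]; print('ball',b,proj(c,b))
rim=[proj(c,[*DC+.067*np.array([np.cos(a),np.sin(a)]),.038]) for a in np.arange(4)*np.pi/2]; print(np.array(rim))
E
```

```text
[0.584 0.159] [-0.001 -0.002  0.002  0.001 -0.002  0.     0.002]
[-0.025  0.022] 0.03344422750929901
[-0.003  0.037] 0.03680694690452149
[0.017 0.031] 0.035020534270022184
[0.033 0.013] 0.03508737368172028
[ 0.024 -0.01 ] 0.025905536421184344
[ 0.005 -0.023] 0.02324353314078581
[-0.016 -0.018] 0.024573428053561903
[-0.03   0.004] 0.02991906484247167
t: 7.78
tcp_pos: [0.6242, -0.0512, 0.278]
tool_rot: [0.599, 0.723, 0.217, -0.267]
force: [0.8, -0.4, -0.8]
finger_gap: 0.17
gripper_force: 78.1
t 7.83 tcp [ 0.626 -0.053  0.28 ] q [-0.453  0.688  1.348  0.542  1.573 -0.771] F [ 1.463  0.018 -1.427] gap 0.163
shift cm (now axes) [ 2.605 -0.047  9.276]
turn deg [-0.132 -0.146 -0.01 ] shift after turn [ 2.628 -0.068  9.269]
ball [0.601 0.084 0.114] [326.023 185.913]
[[383.995 158.799]
 [334.625 100.057]
 [265.438 139.336]
 [312.025 204.213]]
```

View pics/dish.png

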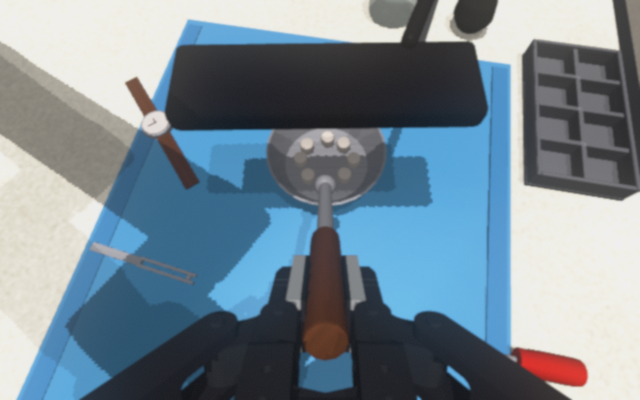

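The wrist picture shows the rod leaning in just under the lamp head, ball at (325,184). The bead ring is around (327,158) with its centre empty. I'll slide in along the rod's axis.

```bash
python3 -m inch '[{"dx":0,"dy":-0.25,"dz":2.5,"wx":0,"wy":0,"wz":0},{"dx":0,"dy":0,"dz":2.5,"wx":0,"wy":0,"wz":0},{"dx":0,"dy":0,"dz":2.5,"wx":0,"wy":0,"wz":0},{"dx":0,"dy":0,"dz":2.5,"wx":0,"wy":0,"wz":0},{"dx":0,"dy":0,"dz":1.2,"wx":0,"wy":0,"wz":0},{"dx":0,"dy":0,"dz":1.2,"wx":0,"wy":0,"wz":0},{"dx":0,"dy":0,"dz":0,"wx":0,"wy":0,"wz":0}]' 0 80
python3 - <<'E'
from h import *
go(np.array([.585,.163,.018])+.216*-TD[:,2],TD); s=sense(); r=R.from_quat(s['tool_rot']).as_matrix()
b=s['tcp_pos']+r@[0,.002,.216]; d=b[:2]-DC; Y=np.array([-DX[1],DX[0]]); print('ball',b,'dish xy',d@DX,d@Y)
T=[]
for n,w in(('scene',60),('side',40)):
    im=eyes.snapshot(n)[...,::-1]; u=proj(cam(n),b); print(n,u); x,y=int(u[0])-w,int(u[1])-w*3//4; print(x,y)
    T.append(cv2.resize(im[y:y+w*3//2,x:x+2*w],(400,300),interpolation=cv2.INTER_CUBIC))
cv2.imwrite('pics/in.png',np.hstack(T))
# tool-axis shift (cm) for 1 cm along dish X, dish Y, world z
print(r.T@[*DX,0],r.T@[*Y,0],r.T@[0,0,1])
E
```

```text
t: 8.7
tcp_pos: [0.6089, 0.025, 0.1858]
tool_rot: [0.599, 0.724, 0.219, -0.263]
force: [0.3, 1.5, -1.0]
finger_gap: 0.166
gripper_force: 78.3
t 8.70 tcp [0.609 0.025 0.186] q [-0.354  0.77   1.497  0.604  1.331 -0.828] F [ 0.27   1.458 -0.964] gap 0.166
shift cm (now axes) [-0.062  0.201  0.257]
turn deg [-0.007 -0.043  0.076] shift after turn [-0.061  0.202  0.258]
ball [0.585 0.162 0.02 ] dish xy -0.00016848764537322593 -0.0006343303672939622
scene [358.507 296.045]
298 251
side [300.971 174.703]
260 144
[0.766 0.001 0.644] [ 0.001 -1.     0.   ] [ 0.643  0.001 -0.766]
```

View pics/in.png

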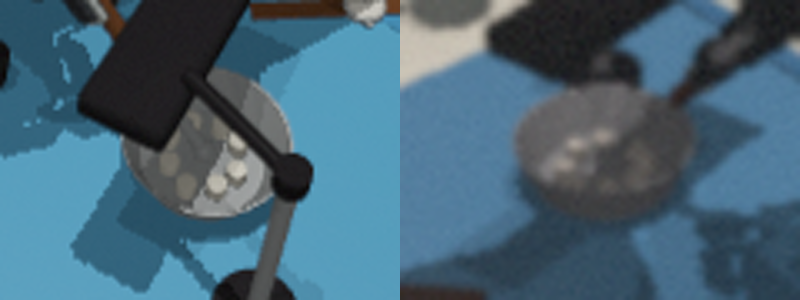

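The picture shows the rod in the dish clear of the lamp, ball hidden at the centre of the bead ring and the beads undisturbed. I'll start stirring with a half turn first.

```bash
python3 -m inch '[{"dx":-0.13,"dy":0,"dz":0.16,"wx":0,"wy":0,"wz":0},{"dx":0.77,"dy":0,"dz":0.64,"wx":0,"wy":0,"wz":0},{"dx":0.77,"dy":0,"dz":0.64,"wx":0,"wy":0,"wz":0},{"dx":-0.205,"dy":-1,"dz":-0.172,"wx":0,"wy":0,"wz":0},{"dx":-0.561,"dy":-0.732,"dz":-0.471,"wx":0,"wy":0,"wz":0},{"dx":-0.766,"dy":-0.268,"dz":-0.643,"wx":0,"wy":0,"wz":0},{"dx":-0.766,"dy":0.268,"dz":-0.643,"wx":0,"wy":0,"wz":0},{"dx":-0.561,"dy":0.732,"dz":-0.471,"wx":0,"wy":0,"wz":0},{"dx":-0.205,"dy":1,"dz":-0.172,"wx":0,"wy":0,"wz":0}]' 0 80
cat > b.py <<'E'
from h import *
s=sense(); r=R.from_quat(s['tool_rot']).as_matrix()
b=s['tcp_pos']+r@[0,.002,.216]; d=b[:2]-DC; Y=np.array([-DX[1],DX[0]]); print('ball z',b[2],'dish xy',d@DX,d@Y)
E
python3 b.py
```

```text
t: 9.93
tcp_pos: [0.6136, 0.0046, 0.184]
tool_rot: [0.6, 0.723, 0.219, -0.263]
force: [0.1, 1.0, -1.2]
finger_gap: 0.164
gripper_force: 78.3
ball z 0.018523289091149198 dish xy -0.021172828087003163 -0.0017943736113093507
```

Good. Next: the second half, then more full turns.

```bash
python3 -m inch '[{"dx":0.205,"dy":1,"dz":0.172,"wx":0,"wy":0,"wz":0},{"dx":0.561,"dy":0.732,"dz":0.471,"wx":0,"wy":0,"wz":0},{"dx":0.766,"dy":0.268,"dz":0.643,"wx":0,"wy":0,"wz":0},{"dx":0.766,"dy":-0.268,"dz":0.643,"wx":0,"wy":0,"wz":0},{"dx":0.561,"dy":-0.732,"dz":0.471,"wx":0,"wy":0,"wz":0},{"dx":0.205,"dy":-1,"dz":0.172,"wx":0,"wy":0,"wz":0}]'
python3 -m inch '[{"dx":-0.205,"dy":-1,"dz":-0.172,"wx":0,"wy":0,"wz":0},{"dx":-0.561,"dy":-0.732,"dz":-0.471,"wx":0,"wy":0,"wz":0},{"dx":-0.766,"dy":-0.268,"dz":-0.643,"wx":0,"wy":0,"wz":0},{"dx":-0.766,"dy":0.268,"dz":-0.643,"wx":0,"wy":0,"wz":0},{"dx":-0.561,"dy":0.732,"dz":-0.471,"wx":0,"wy":0,"wz":0},{"dx":-0.205,"dy":1,"dz":-0.172,"wx":0,"wy":0,"wz":0}]'
python3 -m inch '[{"dx":0.205,"dy":1,"dz":0.172,"wx":0,"wy":0,"wz":0},{"dx":0.561,"dy":0.732,"dz":0.471,"wx":0,"wy":0,"wz":0},{"dx":0.766,"dy":0.268,"dz":0.643,"wx":0,"wy":0,"wz":0},{"dx":0.766,"dy":-0.268,"dz":0.643,"wx":0,"wy":0,"wz":0},{"dx":0.561,"dy":-0.732,"dz":0.471,"wx":0,"wy":0,"wz":0},{"dx":0.205,"dy":-1,"dz":0.172,"wx":0,"wy":0,"wz":0}]'
python3 b.py
```

```text
t: 10.68
tcp_pos: [0.6039, 0.0456, 0.184]
tool_rot: [0.599, 0.724, 0.218, -0.264]
force: [0.2, 0.3, -1.2]
finger_gap: 0.167
gripper_force: 78.3
t: 11.42
tcp_pos: [0.6137, 0.0048, 0.1839]
tool_rot: [0.6, 0.723, 0.219, -0.263]
force: [0.7, -0.0, -1.3]
finger_gap: 0.169
gripper_force: 78.3
t: 12.18
tcp_pos: [0.6039, 0.0456, 0.1841]
tool_rot: [0.599, 0.724, 0.218, -0.264]
force: [0.2, -0.1, -1.1]
finger_gap: 0.166
gripper_force: 78.3
ball z 0.018708941098297294 dish xy 0.020976763829265326 0.0007210599015949783
```

```bash
python3 -m inch '[{"dx":-0.205,"dy":-1,"dz":-0.172,"wx":0,"wy":0,"wz":0},{"dx":-0.561,"dy":-0.732,"dz":-0.471,"wx":0,"wy":0,"wz":0},{"dx":-0.766,"dy":-0.268,"dz":-0.643,"wx":0,"wy":0,"wz":0},{"dx":-0.766,"dy":0.268,"dz":-0.643,"wx":0,"wy":0,"wz":0},{"dx":-0.561,"dy":0.732,"dz":-0.471,"wx":0,"wy":0,"wz":0},{"dx":-0.205,"dy":1,"dz":-0.172,"wx":0,"wy":0,"wz":0}]'
python3 -m inch '[{"dx":0.205,"dy":1,"dz":0.172,"wx":0,"wy":0,"wz":0},{"dx":0.561,"dy":0.732,"dz":0.471,"wx":0,"wy":0,"wz":0},{"dx":0.766,"dy":0.268,"dz":0.643,"wx":0,"wy":0,"wz":0},{"dx":0.766,"dy":-0.268,"dz":0.643,"wx":0,"wy":0,"wz":0},{"dx":0.561,"dy":-0.732,"dz":0.471,"wx":0,"wy":0,"wz":0},{"dx":0.205,"dy":-1,"dz":0.172,"wx":0,"wy":0,"wz":0}]'
python3 -m inch '[{"dx":-0.205,"dy":-1,"dz":-0.172,"wx":0,"wy":0,"wz":0},{"dx":-0.561,"dy":-0.732,"dz":-0.471,"wx":0,"wy":0,"wz":0},{"dx":-0.766,"dy":-0.268,"dz":-0.643,"wx":0,"wy":0,"wz":0},{"dx":-0.766,"dy":0.268,"dz":-0.643,"wx":0,"wy":0,"wz":0},{"dx":-0.561,"dy":0.732,"dz":-0.471,"wx":0,"wy":0,"wz":0},{"dx":-0.205,"dy":1,"dz":-0.172,"wx":0,"wy":0,"wz":0}]'
python3 -m inch '[{"dx":0.205,"dy":1,"dz":0.172,"wx":0,"wy":0,"wz":0},{"dx":0.561,"dy":0.732,"dz":0.471,"wx":0,"wy":0,"wz":0},{"dx":0.766,"dy":0.268,"dz":0.643,"wx":0,"wy":0,"wz":0},{"dx":0.766,"dy":-0.268,"dz":0.643,"wx":0,"wy":0,"wz":0},{"dx":0.561,"dy":-0.732,"dz":0.471,"wx":0,"wy":0,"wz":0},{"dx":0.205,"dy":-1,"dz":0.172,"wx":0,"wy":0,"wz":0}]'
python3 b.py
```

```text
t: 12.92
tcp_pos: [0.6137, 0.0048, 0.1839]
tool_rot: [0.6, 0.723, 0.219, -0.263]
force: [-0.0, 0.0, -1.8]
finger_gap: 0.17
gripper_force: 78.3
t: 13.68
tcp_pos: [0.6039, 0.0456, 0.184]
tool_rot: [0.599, 0.724, 0.218, -0.264]
force: [-0.5, -0.2, -1.6]
finger_gap: 0.168
gripper_force: 78.3
t: 14.42
tcp_pos: [0.6137, 0.0048, 0.1839]
tool_rot: [0.6, 0.723, 0.219, -0.263]
force: [-0.6, 0.8, -2.0]
finger_gap: 0.168
gripper_force: 78.3
t: 15.18
tcp_pos: [0.6039, 0.0456, 0.184]
tool_rot: [0.599, 0.724, 0.218, -0.264]
force: [0.3, 0.7, -0.1]
finger_gap: 0.164
gripper_force: 78.3
ball z 0.01869352152591025 dish xy 0.020954951351523917 0.0007070551028292199
```

Four turns are done. I'll take the ball to the centre, withdraw along the rod axis to the earlier viewing pose and look at the beads.

```bash
python3 -m inch '[{"dx":-0.77,"dy":0,"dz":-0.64,"wx":0,"wy":0,"wz":0},{"dx":-0.77,"dy":0,"dz":-0.64,"wx":0,"wy":0,"wz":0},{"dx":0,"dy":0,"dz":-1.5,"wx":0,"wy":0,"wz":0},{"dx":0,"dy":0,"dz":-2.5,"wx":0,"wy":0,"wz":0},{"dx":0,"dy":0,"dz":-3,"wx":0,"wy":0,"wz":0},{"dx":0,"dy":0,"dz":-3,"wx":0,"wy":0,"wz":0},{"dx":0.13,"dy":0.25,"dz":-2.56,"wx":0,"wy":0,"wz":0},{"dx":0,"dy":0,"dz":0,"wx":0,"wy":0,"wz":0},{"dx":0,"dy":0,"dz":0,"wx":0,"wy":0,"wz":0}]'
python3 - <<'E'
from h import *
im=eyes.snapshot('wrist')[...,::-1]; cv2.imwrite('pics/dish2f.png',im); a=cv2.imread('pics/dish.png')
f=lambda i:cv2.resize(i[100:220,250:410],(400,300),interpolation=cv2.INTER_CUBIC)
cv2.imwrite('pics/dish2.png',np.hstack([f(a),f(im)])); go(BALL)
E
```

```text
t: 16.3
tcp_pos: [0.6255, -0.0527, 0.2805]
tool_rot: [0.599, 0.723, 0.219, -0.264]
force: [-0.4, -0.6, -1.6]
finger_gap: 0.173
gripper_force: 78.3
t 16.35 tcp [ 0.625 -0.052  0.28 ] q [-0.453  0.686  1.35   0.542  1.572 -0.771] F [-0.283  0.035 -2.25 ] gap 0.166
shift cm (now axes) [-21.116  -5.729  13.218]
```

View pics/dish2.png

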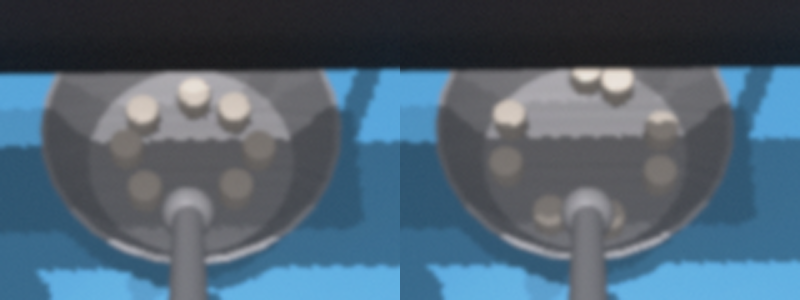

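The left half is before and the right half after. All eight beads have been pushed out towards the wall, each over 9 mm from any start position, and all are still in the dish. I'll take the same way back to the lift pose above the cradle.

```bash
python3 -m inch '[{"dx":0,"dy":0,"dz":-4,"wx":0,"wy":0,"wz":0},{"dx":0,"dy":0,"dz":-4,"wx":0,"wy":0,"wz":0},{"dx":-2.7,"dy":-2,"dz":0,"wx":0,"wy":0,"wz":0},{"dx":-2.7,"dy":-2,"dz":0,"wx":0,"wy":0,"wz":0},{"dx":-2.7,"dy":-2,"dz":0,"wx":0,"wy":0,"wz":0},{"dx":-2.7,"dy":-2,"dz":0,"wx":0,"wy":0,"wz":0},{"dx":0,"dy":0,"dz":0,"wx":-4.7,"wy":0,"wz":5.65},{"dx":0,"dy":0,"dz":0,"wx":-4.7,"wy":0,"wz":5.65},{"dx":0,"dy":0,"dz":0,"wx":-4.7,"wy":0,"wz":5.65},{"dx":0,"dy":0,"dz":0,"wx":0,"wy":0,"wz":0}]'
python3 - <<'E'
from h import *
M=R.from_quat([.727,.596,.264,-.218]).as_matrix()
go(np.array([.5565,-.2743,.2085])+M@[.03,0,-.004],M)
E
```

```text
t: 17.6
tcp_pos: [0.5713, -0.1984, 0.2719]
tool_rot: [0.726, 0.595, 0.264, -0.219]
force: [-0.4, 0.1, -1.2]
finger_gap: 0.166
gripper_force: 78.4
t 17.60 tcp [ 0.571 -0.198  0.272] q [-0.733  0.648  1.465  0.589  1.461 -0.734] F [-0.381  0.081 -1.247] gap 0.166
shift cm (now axes) [-6.994  0.053 -0.533]
turn deg [-0.071 -0.104 -0.037] shift after turn [-6.995  0.049 -0.52 ]
```

```bash
python3 -m inch '[{"dx":-3.5,"dy":0.05,"dz":-0.5,"wx":0,"wy":0,"wz":0},{"dx":-3.5,"dy":0,"dz":0,"wx":0,"wy":0,"wz":0},{"dx":-1.5,"dy":0,"dz":0,"wx":0,"wy":0,"wz":0},{"dx":-0.8,"dy":0,"dz":0,"wx":0,"wy":0,"wz":0},{"dx":-0.5,"dy":0,"dz":0,"wx":0,"wy":0,"wz":0},{"dx":0,"dy":0,"dz":0,"wx":0,"wy":0,"wz":0},{"dx":0,"dy":0,"dz":0,"wx":0,"wy":0,"wz":0}]'
python3 - <<'E'
from h import *
M=R.from_quat([.727,.596,.264,-.218]).as_matrix()
go(np.array([.5565,-.2743,.2085]),M)
E
```

```text
t: 18.48
tcp_pos: [0.5577, -0.2758, 0.214]
tool_rot: [0.727, 0.596, 0.264, -0.217]
force: [-0.3, -0.5, -1.7]
finger_gap: 0.166
gripper_force: 78.4
t 18.48 tcp [ 0.558 -0.276  0.214] q [-0.833  0.76   1.408  0.548  1.456 -0.837] F [-0.264 -0.543 -1.741] gap 0.166
shift cm (now axes) [-0.258 -0.149  0.502]
turn deg [0.105 0.009 0.064] shift after turn [-0.258 -0.148  0.502]
```

```bash
python3 -m inch '[{"dx":-0.15,"dy":-0.08,"dz":0.25,"wx":0,"wy":0,"wz":0},{"dx":0,"dy":0,"dz":0,"wx":0,"wy":0,"wz":0},{"dx":0,"dy":0,"dz":0,"wx":0,"wy":0,"wz":0}]'
python3 -m inch '[{"dx":0,"dy":0,"dz":0,"wx":0,"wy":0,"wz":0},{"dx":0,"dy":0,"dz":0,"wx":0,"wy":0,"wz":0},{"dx":0,"dy":0,"dz":0,"wx":0,"wy":0,"wz":0},{"dx":0,"dy":0,"dz":0,"wx":0,"wy":0,"wz":0},{"dx":0,"dy":0,"dz":0,"wx":0,"wy":0,"wz":0},{"dx":0,"dy":0,"dz":0,"wx":0,"wy":0,"wz":0},{"dx":0,"dy":0,"dz":0,"wx":0,"wy":0,"wz":0},{"dx":0,"dy":0,"dz":0,"wx":0,"wy":0,"wz":0}]' 1
python3 - <<'E'
from h import *
im=eyes.snapshot('wrist')[...,::-1]; cv2.imwrite('pics/rel.png',im)
E
```

```text
t: 18.85
tcp_pos: [0.5566, -0.2752, 0.2105]
tool_rot: [0.727, 0.595, 0.265, -0.218]
force: [-1.1, 1.1, -1.5]
finger_gap: 0.166
gripper_force: 78.4
t: 19.85
tcp_pos: [0.5567, -0.2757, 0.2105]
tool_rot: [0.727, 0.595, 0.264, -0.217]
force: [0.8, 0.3, -0.0]
finger_gap: 1.002
gripper_force: 0.0
```

View pics/rel.png

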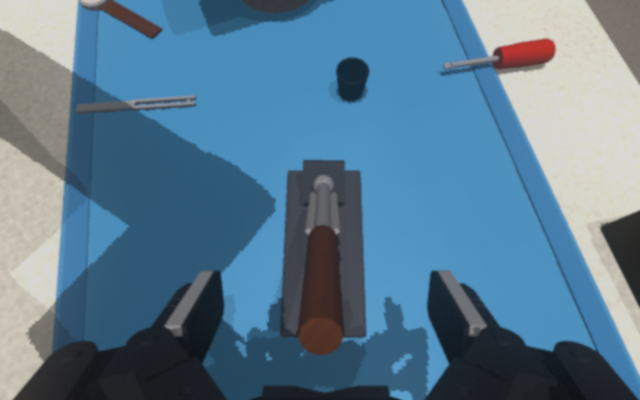

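The picture shows the rod back in the trough, ball at (323,184) on the stop, the same relative to the base as before the grasp. I'll retreat and compare with the first pictures.

```bash
python3 -m inch '[{"dx":0,"dy":0,"dz":-3,"wx":0,"wy":0,"wz":0},{"dx":0,"dy":0,"dz":-4,"wx":0,"wy":0,"wz":0},{"dx":0,"dy":0,"dz":-5,"wx":0,"wy":0,"wz":0},{"dx":0,"dy":0,"dz":-5,"wx":0,"wy":0,"wz":0},{"dx":0,"dy":0,"dz":0,"wx":0,"wy":0,"wz":0},{"dx":0,"dy":0,"dz":0,"wx":0,"wy":0,"wz":0}]' 1
python3 - <<'E'
from h import *
T=[]
for n,x,y,w in (('scene',235,168,120),('side',335,185,100)):
    im=eyes.snapshot(n)[...,::-1]
    for i in (cv2.imread(f'pics/{n}0.png'),im): T.append(cv2.resize(i[y:y+w*3//4,x:x+w],(400,300),interpolation=cv2.INTER_CUBIC))
cv2.imwrite('pics/fin.png',np.vstack([np.hstack(T[:2]),np.hstack(T[2:])]))
E
```

```text
t: 20.65
tcp_pos: [0.5351, -0.3823, 0.3399]
tool_rot: [0.727, 0.595, 0.264, -0.218]
force: [0.2, -0.6, 0.1]
finger_gap: 1.001
gripper_force: 0.0
```

View pics/fin.png

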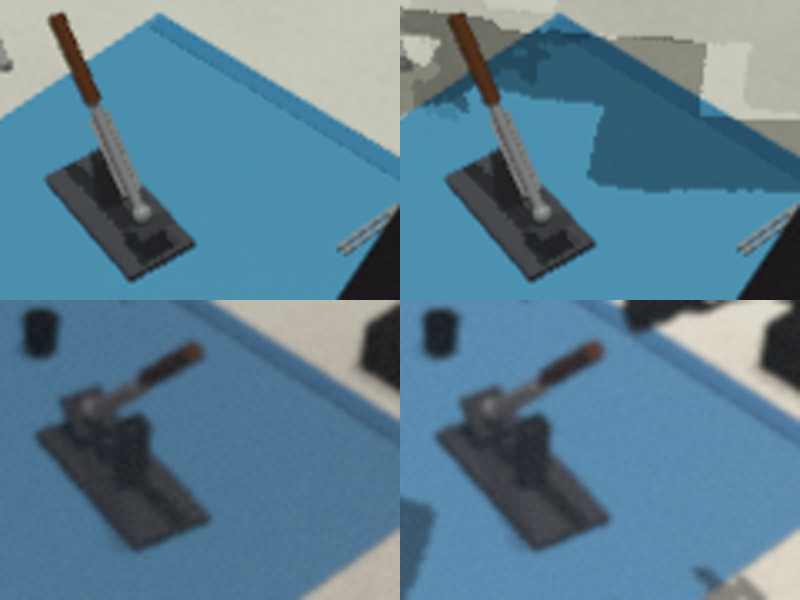

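Before (left) and after (right) match in both views: ball at crop (142,212) and handle end at (57,16). I'll hand the job in.

```bash
python3 -c "
from station import workorder
print(workorder.sign_off())"
```

```text
the job is handed in; nothing more can be done
None
```

I stirred the beads for four full turns, laid the rod back in its cradle on the stop with all eight beads moved and still in the dish, and handed the job in; the hand-in returned no verdict.

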